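Lock the fourth guide post into the plate rack

TASK

The plate rack on the steel counter is missing its front guide post. Take the spare post out of its rest, pass its T-foot down through the empty slot in the rack's cross bar (feel for the slot, do not force it), press it down against its spring and turn it a quarter turn clockwise, seen from above, so that the foot springs up and locks under the bar. Leave the post standing there on its own and do not disturb the plates or the other things on the counter.

Things in the scene. Friction and masses are not known exactly. Their poses are not given: they have to be found in the camera images.
- post_grip (a point): Centre of the black wing grip on top of the loose spare post: 40 mm along x, 14 mm thick along y, 34 mm high; grasp it across the 14 mm. z runs up the post, x along its T-foot (grip and T-foot are parallel). The post is a 12 mm steel rod, 142 mm long, about 0.2 kg; the underside of the foot is 125 mm below this point.
- post_foot (a point): Centre of the same post's T-foot, a flat steel bar 34 mm long (x), 9 mm wide (y) and 7 mm thick, 121.5 mm below the grip's centre. The neck above it is 9 mm in diameter. Axes as for the grip.
- collar (a point): Middle of the underside of the spring collar that slides on the post: 34 mm across, too wide for the slot. Free, it is 116 mm below the grip's centre, 9 mm above the underside of the foot. Pressed on the bar it gives up to 11 mm towards the grip, where the spring is solid; it takes 5 N to start, 1 N more per mm, 16 N at solid.
- rest: Low dark steel stand, fixed, 140 (x) x 60 x 45 mm high, origin under its middle, with two pockets 35 mm either side of the middle along x. The spare post stands in the -x pocket: its collar lies on the stand, its foot hangs 9 mm into the loose pocket, so it lifts straight out.
- slot (a point): Nominal middle of the empty slot, on the top face of the rack's front cross bar, 46 mm above the counter; z up, y along the slot, x across it. Slot 39 mm long (y), 11 mm wide (x), bar 5 mm thick, 64 mm wide. The bar can be set along x to suit the plates: the real slot lies up to 8 mm either way along x from here, which is not measured (look or feel for it); along y it is true.
- groove (a point): Nominal centre of the foot once locked, 8.5 mm below the slot point; axes the same, same unmeasured x shift. A 13 mm wide groove along x, between pads reaching 9 mm below the bar's top. To turn, press the foot's top below the pads (collar pushed up 7 to 11 mm); clockwise from above only, stops catch it just past a quarter turn. Then the spring lifts it 4 mm into the groove, x along this x.
- base: The stainless plate rack, fixed, 330 x 320 mm and 46 mm high, origin at the middle of its underside, axes parallel to the slot's; the slot's nominal middle is 114 mm from the origin towards -x. Three fitted posts, whose tops are 130 mm above the deck, stand 108 mm from the centre towards +x, +y and -y.
- post: The loose spare post as a whole; origin at the middle of the underside of its T-foot, axes as for the grip.
- plates: Stack of six enamel plates, 184 mm across and 47 mm high, standing on the middle of the rack; origin under its centre. Leave alone.
- mug: Enamel mug, 82 mm across and 85 mm high, standing on the counter; origin under its centre. Leave alone.
- papercup: Paper cup with a white lid, 81 mm across the top and 106 mm high, standing on the counter; origin under its centre. Leave alone.
- spatula: Spatula lying on the counter along its x axis. Leave alone.
There are look-alikes about, which are no part of the job. What is shaped like the post but green or red is not meant.

How it is judged:
By the outcome, as a careful person would: the job done as asked, in the order asked, and still so for the second after the job is handed in, with the robot touching nothing.
It also fails if it takes over 72 s, if anything falls off the work surface, if the arm or the gripper's body presses on something with over 40 N, if the wrist force passes 120 N, or if a joint passes its speed limit or range.

ROBOT

A 6-joint arm with a two-finger parallel gripper is mounted at the origin on the work surface. World frame = base frame: x ahead of the robot, y to its left, z up, the work surface at z = 0. Lengths are in m, angles in rad, forces in N, time in s.
With the tool pointing down it reaches from about 0.3 to 0.75 m from the base axis. Payload 8.5 kg.
Tool frame: the origin (TCP) lies midway between the tips of the shut fingers; the grasp point (between the pads) lies 19 mm behind it; z points along the fingers, y is the line along which they close (so a half turn about z gives the same grasp; the last joint's range is limited). The gripper opens to 88 mm and grips with 3 to 60 N. Pads are 18 mm wide; open, the fingers measure 123 mm over their backs; the gripper's body (75 mm by 187 mm) begins 45 mm behind the grasp point.
Start: joints at [-1.325, 0.381, 1.297, -0, 1.464, -0.215], TCP at [0.245, -0.493, 0.239] pointing down, gripper open.
Joint ranges: [-3.11, 3.11], [-0.89, 2.33], [0.22, 2.48], [-1.42, 4.56], [0.17, 2.85], [-2.88, 2.88]. Speed limits (rad/s): [2.39, 2.39, 3.14, 3.14, 3.14, 3.14].

INTERFACE

Orientations are given as a unit quaternion [x, y, z, w].
In Python, from plant import * gives the robot as it stands.
- The arm moves only by the tool drive_tool, never from a script. Its argument "targets" is a list that holds one entry, the list of rows, each a list of 7 numbers: the closure, from 0 (fully open) to 1 (shut), then the shift along the world's x, y, z in cm, then the turn, a rotation vector about the world's x, y, z in rad. A call has 1 to 12 rows; each row is the pose to reach, as a shift and turn from the pose commanded when the call began; what a row does not reach only later rows make up. A row lasts 1/10 s, in which the tool goes at most 50 mm and 8.59 degrees, less where a joint would pass 70% of its speed; a pose out of reach is approached as far as the arm can. A call with a gripper value outside its range is refused whole. The fingers move at their own pace and stop on an object; "squeeze" is the grip in N (left out, the last holds). Time passes only in rows, so rows that repeat a pose let the fingers close. It gives the time, the measured TCP pose, the force, the opening and the grip force at its end, in the units of the state.
- get_obs(): the state, without advancing time (a new reading comes with each control period).
- get_image(name): name is "scene" or "top"; returns a dict with "img" (400x640x3 uint8, blue, green, red), "vertical_fov" (degrees; the focal length in pixels is half the picture's height over the tangent of half this angle, whatever the lens; pixels are square), "cx", "cy" (the principal point, pixels), "k1" (the pictures are not rectified: a ray, as slopes to the right and down, at radius r is drawn at 1 + k1 r^2 times it, then the intrinsics apply), "cam_to_world" (4x4, takes a point from camera to world coordinates). Camera axes: x right, y up, looking along -z (the intrinsics and any distortion apply to the point x, -y, -z); pixel columns grow to the right and rows downward; lengths in m; the calibration is good to about 2 mm. A picture is of the moment at which its call begins. There is no depth.
- finish_job(): hands the job in; it is judged then, once.
The state is a dict: "time": time; "joint_pos": joint angles; "qvel": joint speeds; "joint_efforts": joint torques, N m; "ee_pos": TCP position; "tool_rot": TCP orientation; "force": force on the tool from outside, world axes, zero at the start; "ft_torque": the same for the moment, N m; "grip_width": finger opening in m; "grasp_force": force on a finger pad.
Only numpy, scipy, OpenCV 4.12 (cv2) and the standard library are available. Lean on these libraries where they do the work, as an engineer would, in place of code of your own. Each camera call takes 0.05 s, during which the arm holds its last target. There are 200 camera calls.

## Working session

There is one attempt and no reset: what is moved stays moved. The work goes in short steps, Python scripts to look and compute and a tool call to move; the robot and the scene stay as the last step left them, time stands still between calls to the robot, and variables do not carry over. Pictures are saved under pics/ and viewed, at most 10 in all, crops included, and the job is handed in when it is done.

Besides the shell and the picture viewer there is one more tool, called after "Emit:" in YAML: its name, and indented under it one key for each argument. drive_tool: Moves the arm, as the interface text tells. Its arguments: {"type":"object","properties":{"targets":{"type":"array"},"squeeze":{"type":"number"}},"required":["targets"]}

```bash
mkdir -p pics; ls
cat > h.py <<'E'
from plant import *
import numpy as np, cv2
def K(d):
    h=d["img"].shape[0]; f=h/2/np.tan(np.radians(d["vertical_fov"])/2)
    return np.array([[f,0,d["cx"]],[0,f,d["cy"]],[0,0,1]])
def toworld(d,px,z):
    D=np.array([d["k1"],0,0,0,0.]); T=np.array(d["cam_to_world"])
    u=cv2.undistortPoints(np.array(px,float).reshape(-1,1,2),K(d),D)[:,0]
    r=np.c_[u[:,0],-u[:,1],-np.ones(len(u))]@T[:3,:3].T; o=T[:3,3]
    z=np.broadcast_to(z,len(u))
    return o+r*((z-o[2])/r[:,2])[:,None]
def topix(d,P):
    T=np.linalg.inv(np.array(d["cam_to_world"])); p=np.atleast_2d(P)@T[:3,:3].T+T[:3,3]
    p=p*[1,-1,-1]
    return cv2.projectPoints(p,np.zeros(3),np.zeros(3),K(d),np.array([d["k1"],0,0,0,0.]))[0][:,0]
E
python3 - <<'E'
from h import *
import pickle
for n in("scene","top"):
    d=get_image(n); cv2.imwrite(f"pics/{n}0.png",d["img"]); pickle.dump(d,open(n+".pkl","wb")); print(n,d["vertical_fov"],d["cx"],d["cy"],d["k1"],np.round(d["cam_to_world"],3).tolist())
print(get_obs())
E
```

```text
pics
scene 49.23935574938503 317.85220940576176 187.82202092324013 -0.058970971541565484 [[-0.053, -0.66, 0.749, 1.454], [0.999, -0.038, 0.037, 0.049], [0.004, 0.75, 0.661, 0.934], [0.0, 0.0, 0.0, 1.0]]
top 49.72575045620195 321.6493078329286 207.79589535729644 -0.029511754705541605 [[-0.025, 0.996, -0.082, 0.405], [-0.999, -0.027, -0.023, -0.02], [-0.026, 0.081, 0.996, 1.455], [0.0, 0.0, 0.0, 1.0]]
{'time': 0.1, 'joint_pos': array([-1.32529647e+00,  3.81131897e-01,  1.29812683e+00, -1.78513015e-05,
        1.46359272e+00, -2.15336564e-01]), 'qvel': array([ 0.00066519, -0.00195003, -0.00181691,  0.00164477,  0.0012615 ,
       -0.00139606]), 'joint_efforts': array([ 3.98751887e-03, -4.38651967e+01, -2.24910754e+01,  7.14810449e-02,
        3.42527975e-02, -1.01935593e-04]), 'ee_pos': array([ 0.24450027, -0.49240041,  0.23821736]), 'tool_rot': array([ 9.73570555e-01,  2.28385591e-01, -1.83647988e-05, -6.29192714e-04]), 'force': array([-0.27308835, -1.17368884,  0.0190257 ]), 'ft_torque': array([ 0.03094895,  0.02905652, -0.02591955]), 'grasp_force': 0.0, 'grip_width': 0.08846732438675518}
```

View pics/scene0.png

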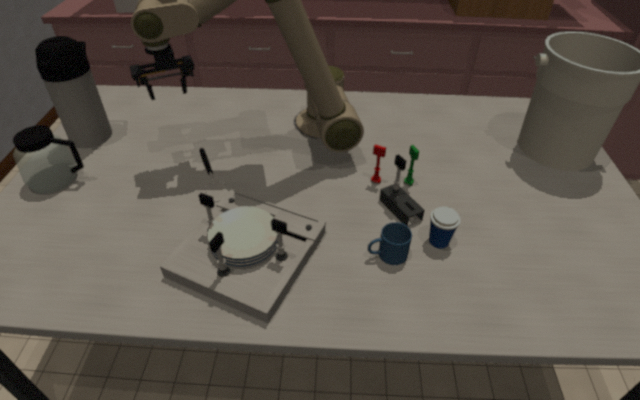

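View pics/top0.png

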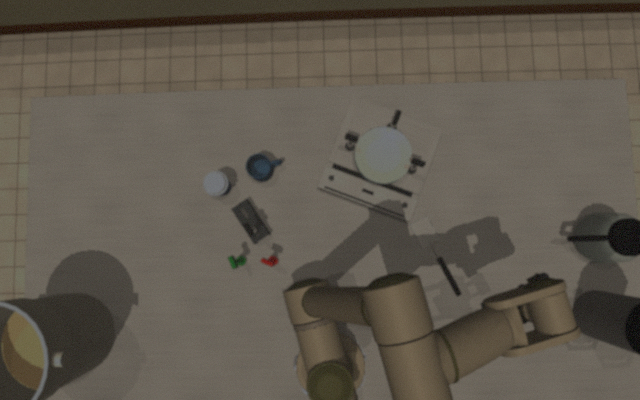

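The scene view shows the rack at about (245,250), with fitted posts near (207,205), (217,245) and (280,228). The stand is at (402,205), with the black-gripped spare post at (399,165) and red and green look-alikes beside it. In the top view the stand is at (251,221) and the rack at (380,158), with the slot near (367,192). I'll enlarge both areas.

Run:
```python
import pickle,cv2,numpy as np
t=pickle.load(open("top.pkl","rb"))["img"];s=pickle.load(open("scene.pkl","rb"))["img"]
c=lambda i,x,y,w,h,k:cv2.convertScaleAbs(cv2.resize(i[y:y+h,x:x+w],None,fx=k,fy=k,interpolation=cv2.INTER_CUBIC),alpha=1.5)
cv2.imwrite("pics/rack.png",c(t,310,95,135,128,5.0)[:600])
a=c(t,220,190,65,85,6); b=c(s,365,135,65,85,6)
cv2.imwrite("pics/rest.png",np.hstack([a,b]))
```

```text
(no output)
```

View pics/rack.png

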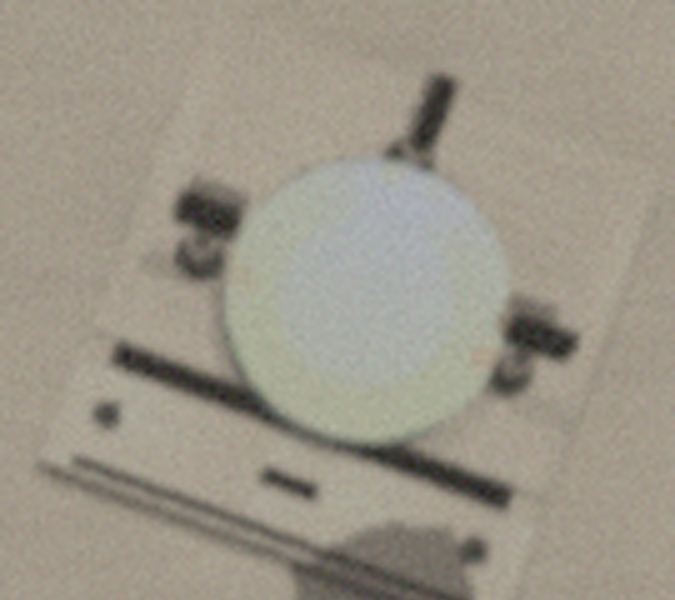

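View pics/rest.png

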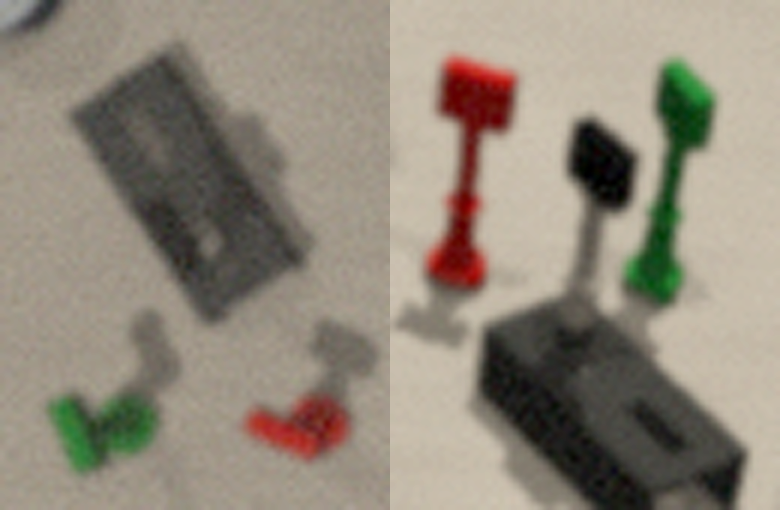

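The rack crop shows the slot at about (290,484), which is top pixel (367.6,191.4). It runs parallel to the long dark gap between (120,355) and (508,498). The rest crop shows the black grip over the near end of the stand at about (172,230), and in the scene view at about (602,163) in the crop.

Run:
```python
from h import *
import pickle
t=pickle.load(open("top.pkl","rb"));s=pickle.load(open("scene.pkl","rb"))
def blob(d,x0,y0,x1,y1,lo,hi):
    g=cv2.GaussianBlur(cv2.cvtColor(d["img"],6),(0,0),.6)[y0:y1,x0:x1].astype(float)
    w=np.clip((hi-g)/(hi-lo),0,1); yy,xx=np.mgrid[y0:y1,x0:x1]; P=np.c_[xx.ravel(),yy.ravel()];w=w.ravel()
    c=w@P/w.sum(); C=(P-c).T@((P-c)*w[:,None])/w.sum(); v=np.linalg.eigh(C); a=v[1][:,1]
    return c,a,np.sqrt(v[0]),g
c,a,e,g=blob(t,360,186,376,198,0,1);print(np.percentile(g,[2,50,95]))
c,a,e,g=blob(t,360,186,376,198,g.min(),np.percentile(g,40)); print("slot",c,e)
W=toworld(t,[c,c-a*5,c+a*5],.046);v=W[2]-W[1];print(W[0],"yaw y-axis",np.degrees(np.arctan2(v[1],v[0])))
# gap ends (crop) 
q=lambda x,y,ox,oy,k:((x+.5)/k-.5+ox,(y+.5)/k-.5+oy)
W=toworld(t,[q(120,355,310,95,5),q(508,498,310,95,5)],.046);v=W[1]-W[0];print("gap",W,np.degrees(np.arctan2(v[1],v[0])))
W=toworld(t,[q(106,413,310,95,5),q(473,549,310,95,5)],.046);v=W[1]-W[0];print("dots",W.mean(0),np.degrees(np.arctan2(v[1],v[0])))
W=toworld(t,[q(200,258,310,95,5),q(512,377,310,95,5)],.055);v=W[1]-W[0];print("posts",W.mean(0),np.degrees(np.arctan2(v[1],v[0])))
W=toworld(t,[q(210,211,310,95,5),q(541,333,310,95,5)],.172);v=W[1]-W[0];print("grips",W,W.mean(0),np.degrees(np.arctan2(v[1],v[0])))
print("scene fitted grips z.16?",toworld(s,[(206,201),(217,243),(280,227)],.159).round(3))
# rest
g=cv2.cvtColor(t["img"],6)[215:240,240:262]; print("restgray",np.percentile(g,[1,5,20,50,80]))
c,a,e,g=blob(t,240,220,256,236,20,38);print("grip top",c,e)
for z in(.161,.172): 
  W=toworld(t,[c,c-a*4,c+a*4],z);v=W[2]-W[1];print(W[0],np.degrees(np.arctan2(v[1],v[0])))
c,a,e,g=blob(s,393,150,410,172,10,40);print("grip scene",c,e,toworld(s,[c],.161))
L=toworld(t,[q(72,115,220,190,6),q(210,322,220,190,6),q(300,262,220,190,6),q(178,45,220,190,6)],.0450);print("rest cor",L)
for i in range(4):
  v=L[(i+1)%4]-L[i];print(np.linalg.norm(v),np.degrees(np.arctan2(v[1],v[0])))
```

```text
[ 51. 105. 110.]
slot [367.41120977 191.31132075] [1.1629618  3.33426976]
[ 0.57125588 -0.13790041  0.046     ] yaw y-axis 67.82783665075456
gap [[ 0.65980315 -0.02941479  0.046     ]
 [ 0.55776895 -0.28063541  0.046     ]] -112.10471471127534
dots [ 0.57315508 -0.13777577  0.046     ] -112.13235795388306
posts [ 0.67872359 -0.18436399  0.055     ] -112.90981553790205
grips [[ 0.72350757 -0.08532355  0.172     ]
 [ 0.64306858 -0.28129008  0.172     ]] [ 0.68328808 -0.18330682  0.172     ] -112.31683137692514
scene fitted grips z.16? [[ 0.644 -0.282  0.159]
 [ 0.785 -0.221  0.159]
 [ 0.725 -0.079  0.159]]
restgray [28.98 34.45 42.   50.   71.  ]
grip top [248.50625 228.5625 ] [0.88891721 3.55047615]
[0.45483787 0.23288641 0.161     ] -149.913445443815
[0.4544148  0.23074152 0.172     ] -149.91344544381502
grip scene [399.91235955 162.40179775] [1.92093348 3.24050803] [[0.45322184 0.23578135 0.161     ]]
rest cor [[0.52609941 0.31097089 0.045     ]
 [0.41072247 0.23606038 0.045     ]
 [0.44217724 0.18623729 0.045     ]
 [0.56317539 0.25185686 0.045     ]]
0.1375624374026544 -147.005641465681
0.058921494695256656 -57.73458601166759
0.13764621756798928 28.471809011157248
0.06977891144376136 122.09570030823535<stdin>:7: RuntimeWarning: invalid value encountered in divide
```

Emit:
drive_tool:
  targets:
    - [[0, 0, 5, 5, 0, 0, 0], [0, 7, 22, 6, 0, 0, 0], [0, 14, 45, 6, 0, 0, 0.08], [0, 14, 45, 6, 0, 0, 0.08], [0, 14, 45, 6, 0, 0, 0.08], [0, 14, 45, 6, 0, 0, 0.08], [0, 14, 45, 6, 0, 0, 0.08], [0, 14, 45, 6, 0, 0, 0.08], [0, 14, 45, 6, 0, 0, 0.08], [0, 21, 72.4, 6, 0, 0, 0.08], [0, 21, 72.4, 6, 0, 0, 0.08], [0, 21, 72.4, 6, 0, 0, 0.08]]

```text
time: 1.3
ee_pos: [0.4107, 0.0681, 0.2978]
tool_rot: [0.964, 0.267, 0.0, 0.0]
force: [1.2, -1.4, 0.3]
grip_width: 0.0878
grasp_force: 0.0
```

Emit:
drive_tool:
  targets:
    - [[0, 0, 0, 0, 0, 0, 0]]

```text
time: 1.4
ee_pos: [0.4108, 0.0709, 0.2975]
tool_rot: [0.963, 0.271, -0.0, -0.001]
force: [-1.1, -0.1, -0.5]
grip_width: 0.0884
grasp_force: 0.0
```

Emit:
drive_tool:
  targets:
    - [[0, 4.35, 16, -1, 0, 0, 0], [0, 4.35, 16, -1, 0, 0, 0], [0, 4.35, 16, -1, 0, 0, 0], [0, 4.35, 16, -1, 0, 0, 0], [0, 4.35, 16, -4, 0, 0, 0], [0, 4.35, 16, -4, 0, 0, 0], [0, 4.35, 16, -4, 0, 0, 0]]

```text
time: 2.1
ee_pos: [0.4543, 0.225, 0.2581]
tool_rot: [0.964, 0.267, -0.001, 0.0]
force: [-0.2, -0.5, -0.1]
grip_width: 0.0881
grasp_force: 0.0
```

Run:
```python
from h import *
import pickle
o=get_obs();print(o["ee_pos"],o["tool_rot"],o["joint_pos"])
t=get_image("top");pickle.dump(t,open("top2.pkl","wb"))
s=get_image("scene")
k=lambda i,x,y,w,h,f:cv2.convertScaleAbs(cv2.resize(i[y:y+h,x:x+w],None,fx=f,fy=f,interpolation=cv2.INTER_CUBIC),alpha=1.5)
cv2.imwrite("pics/two.png",np.hstack([k(s["img"],355,80,80,120,5),k(t["img"],340,170,80,120,5)[:,:395]]))
# slot remeasure
g=cv2.cvtColor(t["img"],6)[184:200,358:378];print(g)
```

```text
[0.45433133 0.22496936 0.25812593] [ 9.63807868e-01  2.66597323e-01 -5.03130188e-04  8.68177926e-05] [ 2.25991653e-01  2.91232641e-01  1.37624882e+00 -2.18598203e-04
  1.47510887e+00  1.25708721e+00]
[[101 103 101 102 104 104 108 104 108 106 104 103  95  91  85  79  79  75
   65  59]
 [100 105 104 103 104 103 101 105 105 103 108 106 105  99  94  94  94  91
   86  81]
 [104 101 101 104 107 105 106 106 106 108 104 107 104 104 106 103 103 101
   96  94]
 [107 106 101 104  98  99 101 105 108 105 108 107 108 109 104 108 105 106
  106  99]
 [101 107 108  99  90  85  83  91  95  99 106 103 107 104 104 107 104 105
  105 105]
 [103 104 103  96  78  60  58  70  82  92  98  98 104 105 107 108 101 108
  107 107]
 [104 103 102  92  72  50  45  47  53  65  70  82  89  95  99 104 105 102
  108 109]
 [106 100 104  97  85  67  60  52  42  42  49  55  67  75  81  92 103 107
  110 105]
 [106 105 107 100  96  91  87  77  63  53  49  45  40  47  57  79 101 106
  108 106]
 [103 106 106 104 107 107 102  98  89  83  70  59  54  46  51  80  99 109
  106 108]
 [103 105 105 106 105 106 109 102 102  98  92  82  78  66  68  85  99 109
  109 111]
 [102 105 104 110 108 107 108 108 107 106 105 102  96  91  90  96 106 105
  108 108]
 [100 107 105 105 110 108 107 107 106 108 107 104 104 101 104 105 106 107
  105 109]
 [ 96 102 106 109 110 105 108 108 106 107 105 106 108 108 103 104 108 106
  106 106]
 [ 80  90  97  95 104 103 104 105 106 108 109 108 104 106 104 108 106 107
  106 107]
 [ 64  68  74  83  84  95 102 103 107 106 108 102 106 104 109 107 106 106
  106 104]]
```

View pics/two.png

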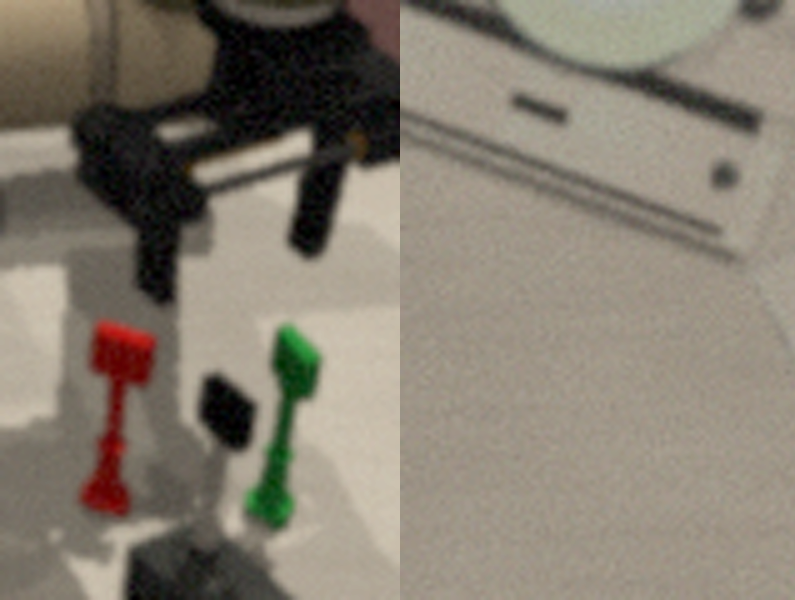

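The scene crop shows the open fingers straddling the black grip at (227,412), clear of the red and green posts. The top crop shows the slot unobstructed at (540,108).

Run:
```python
from h import *
import pickle
t=pickle.load(open("top2.pkl","rb"));t0=pickle.load(open("top.pkl","rb"));s=pickle.load(open("scene.pkl","rb"))
for d in(t,t0):
    g=cv2.cvtColor(d["img"],6)[187:197,360:375].astype(float);w=np.clip((95-g)/50,0,1).ravel()
    yy,xx=np.mgrid[187:197,360:375];P=np.c_[xx.ravel(),yy.ravel()];c=w@P/w.sum();C=(P-c).T@((P-c)*w[:,None]);a=np.linalg.eigh(C)[1][:,1]
    W=toworld(d,[c,c-a*5,c+a*5],.046);v=W[2]-W[1];print(c,W[0],np.degrees(np.arctan2(v[1],v[0])))
print("green,red top",toworld(t0,[(232,262),(267,261)],.12),"scene",toworld(s,[(413,150),(379,150)],.12))
print(get_obs()["ee_pos"])
```

```text
[367.50166556 191.33510993] [ 0.57116912 -0.13819383  0.046     ] 67.54431784832921
[367.43758865 191.30567376] [ 0.57127211 -0.13798739  0.046     ] 67.65216060490891
green,red top [[0.35424682 0.29354629 0.12      ]
 [0.35484093 0.1846614  0.12      ]] scene [[0.33395176 0.29270951 0.12      ]
 [0.34063346 0.18546392 0.12      ]]
[0.45478896 0.22513875 0.25909677]
```

Emit:
drive_tool:
  targets:
    - [[0.3, 0, 0.3, -3, 0, 0, 0], [0.4, 0, 0.3, -4, 0, 0, 0], [0.4, 0, 0.3, -4, 0, 0, 0], [0.4, 0, 0.3, -4, 0, 0, 0]]

```text
time: 2.6
ee_pos: [0.4547, 0.2287, 0.2189]
tool_rot: [0.964, 0.267, 0.001, 0.0]
force: [0.1, 1.0, 0.5]
grip_width: 0.0583
grasp_force: 0.0
```

Emit:
drive_tool:
  targets:
    - [[0.4, 0, 0.3, -3, 0, 0, 0], [0.4, 0, 0.3, -6, 0, 0, 0], [0.4, 0, 0.3, -7.6, 0, 0, 0], [0.4, 0, 0.3, -7.6, 0, 0, 0], [0.4, 0, 0.3, -7.6, 0, 0, 0]]

```text
time: 3.1
ee_pos: [0.455, 0.232, 0.1431]
tool_rot: [0.964, 0.267, 0.001, 0.0]
force: [0.5, 0.1, 0.8]
grip_width: 0.0527
grasp_force: 0.0
```

Emit:
drive_tool:
  targets:
    - [[0.7, 0, 0, 0, 0, 0, 0], [0.85, 0, 0, 0, 0, 0, 0], [0.9, 0, 0, 0, 0, 0, 0], [0.95, 0, 0, 0, 0, 0, 0], [1, 0, 0, 0, 0, 0, 0], [1, 0, 0, 0, 0, 0, 0]]
  squeeze: 12

```text
time: 3.7
ee_pos: [0.4542, 0.2319, 0.1418]
tool_rot: [0.964, 0.267, -0.0, -0.0]
force: [0.6, 0.7, 1.1]
grip_width: 0.0137
grasp_force: 11.9
```

Emit:
drive_tool:
  targets:
    - [[1, 0, 0, 0, 0, 0, 0], [1, 0, 0, 0.5, 0, 0, 0], [1, 0, 0, 2, 0, 0, 0], [1, 0, 0, 5, 0, 0, 0], [1, 0, 0, 9, 0, 0, 0], [1, 0, 0, 12, 0, 0, 0], [1, 0, 0, 12, 0, 0, 0], [1, 0, 0, 12, 0, 0, 0]]
  squeeze: 50

```text
time: 4.5
ee_pos: [0.454, 0.2318, 0.2615]
tool_rot: [0.964, 0.267, -0.0, 0.0]
force: [-0.3, -0.7, -2.1]
grip_width: 0.0135
grasp_force: 49.9
```

Run:
```python
from h import *
import pickle
o=get_obs();print(o["ee_pos"],o["tool_rot"],o["force"],o["ft_torque"],o["joint_pos"])
s=get_image("scene");t=get_image("top");pickle.dump((o,s,t),open("held.pkl","wb"))
p=o["ee_pos"]-[0,0,.019]*np.array([0,0,-1]);print(topix(s,[p,p-[0,0,.125]]),topix(t,[p,p-[0,0,.1215]]))
k=lambda i,x,y,w,h,f:cv2.convertScaleAbs(cv2.resize(i[y:y+h,x:x+w],None,fx=f,fy=f,interpolation=cv2.INTER_CUBIC),alpha=1.6)
cv2.imwrite("pics/held.png",np.hstack([k(s["img"],365,60,60,120,5),k(t["img"],225,185,80,120,5)]))
```

```text
[0.45402882 0.23180906 0.26147796] [ 9.63665498e-01  2.67111959e-01 -9.05366193e-05  2.52949680e-05] [-0.2646948  -0.70687722 -2.14772906] [-0.01131618  0.03301762  0.00034123] [ 2.39506425e-01  2.93560205e-01  1.36300073e+00 -5.63642849e-05
  1.48521114e+00  1.26951788e+00]
[[404.07482253 127.67239309]
 [398.31571145 164.02988168]] [[240.42794723 227.38599643]
 [248.9941164  228.84391876]]
```

View pics/held.png

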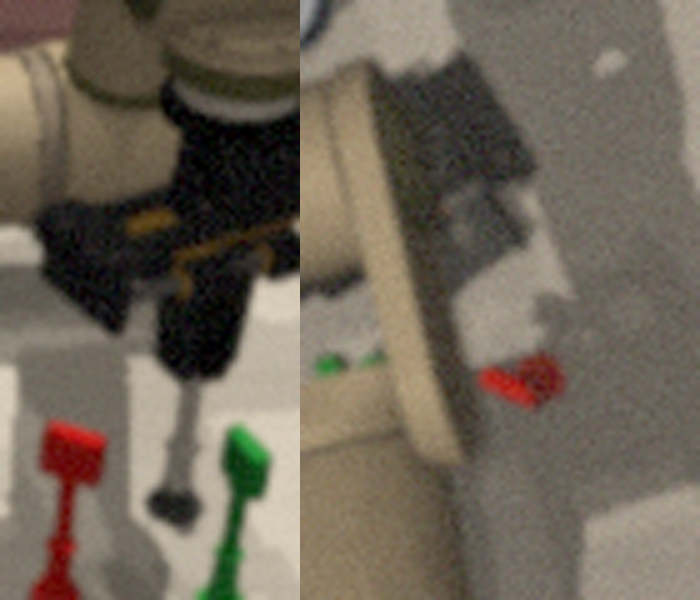

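Run:
```python
from h import *
import pickle
o,s,t=pickle.load(open("held.pkl","rb"))
g=cv2.cvtColor(s["img"],6).astype(float)
base=o["ee_pos"]+[0,0,.019]
for v in range(136,168,2):
    print(v,g[v,388:412].astype(int), )
L=topix(s,[base-[0,0,z] for z in(.03,.05,.07,.09,.106,.116,.125)]);print(L.round(1))
ux=np.array([np.cos(.541),np.sin(.541),0])
print("per 1cm along tool x:",topix(s,[base-[0,0,.1]])-topix(s,[base-[0,0,.1]+.01*ux]))
```

```text
136 [ 64  73  87 104 110 114 112 113 110 111 108  95  72  47  46  52  53  56
  66  80  88  95 107 111]
138 [ 67  68  79 100 109 113 113 112 110 112 111 108  99  72  60  57  69  89
 105 111 112 114 113 112]
140 [ 66  69  78 100 110 109 111 112 111 111 111 105  91  69  61  61  74  96
 109 110 112 112 111 113]
142 [ 67  68  77 100 109 113 113 112 111 112 109 106  82  63  58  62  77 104
 110 112 117 118 121 118]
144 [ 68  68  78 103 110 111 110 109 112 114 110 103  79  64  59  67  87 107
 118 123 123 126 120 114]
146 [ 65  65  75 102 109 112 112 113 111 111 106  89  68  60  61  72  94 107
 110 118 120 108  81  67]
148 [ 68  68  78 102 114 113 111 113 111 102  80  66  59  59  57  69  85 101
 110 114 111  90  55  38]
150 [ 65  69  80 102 111 115 111 113 112 107  83  64  61  64  65  67  83 103
 110 111 104  72  39  23]
152 [ 68  70  80 103 111 114 114 113 112 104  80  61  61  58  60  79 103 111
 114 110  99  60  37  23]
154 [ 67  70  78 105 114 115 116 116 110  95  71  62  61  58  65  85 103 114
 114 112 105  77  49  30]
156 [ 67  70  79 103 112 116 114 111  96  74  56  58  61  62  65  84 105 110
 114 113 112 103  75  43]
158 [ 68  69  78 105 114 110  95  68  45  33  34  42  46  46  41  61  88 104
 113 113 114 110  93  59]
160 [ 68  69  79 104 112  96  62  32  20  18  17  22  19  15  22  33  50  82
 105 114 111 107  87  50]
162 [ 70  68  78  99 112 109  83  53  32  21  20  29  23  19  25  31  51  81
 103 112 112 104  75  43]
164 [ 68  66  67  76  89 103 103  98  92  79  61  41  33  32  40  56  86 106
 111 114 110  99  62  35]
166 [ 70  70  69  70  68  73  85 102 111 112 109 100  85  73  73  86 102 109
 113 111 109  85  53  35]
[[402.6 136.8]
 [401.7 142.8]
 [400.8 148.6]
 [399.9 154.3]
 [399.1 158.8]
 [398.7 161.6]
 [398.3 164. ]]
per 1cm along tool x: [[-2.08449352 -1.90317433]]
```

Emit:
drive_tool:
  targets:
    - [[1, 1, -3, 2, 0, 0, 0.05], [1, 2.5, -8, 2, 0, 0, 0.15], [1, 4, -13, 2, 0, 0, 0.25], [1, 5.6, -17.5, 2, 0, 0, 0.35], [1, 7, -22, 2, 0, 0, 0.45], [1, 8.4, -26.5, 2, 0, 0, 0.55], [1, 9.8, -31, 2, 0, 0, 0.64], [1, 11, -35, 2, 0, 0, 0.642], [1, 11.7, -37, 1, 0, 0, 0.642], [1, 11.7, -37, 0, 0, 0, 0.642], [1, 11.7, -37, 0, 0, 0, 0.642], [1, 11.7, -37, 0, 0, 0, 0.642]]

```text
time: 5.8
ee_pos: [0.5709, -0.1365, 0.2614]
tool_rot: [0.83, 0.558, -0.0, -0.001]
force: [-0.1, -0.0, -2.2]
grip_width: 0.0138
grasp_force: 49.9
```

```bash
cat > w.py <<'E'
from h import *
from scipy.spatial.transform import Rotation as R
def w(sl=(.5712,-.1381)):
    o=get_obs();p=o["ee_pos"];q=R.from_quat(o["tool_rot"]);x=q.apply([1,0,0]);z=q.apply([0,0,1])
    foot=p+z*(.125-.019); c,s=np.cos(np.radians(-22.2)),np.sin(np.radians(-22.2)); d=foot[:2]-sl
    print("t",o["time"],"tcp",p.round(4),"yaw",np.degrees(np.arctan2(x[1],x[0])).round(2),"tilt z",z.round(4),"footz",foot[2].round(4),"rackxy mm",(1e3*np.array([c*d[0]+s*d[1],-s*d[0]+c*d[1]])).round(2),"F",o["force"].round(1),"M",o["ft_torque"].round(3),"w",round(o["grip_width"],4))
if __name__=="__main__": w()
E
python3 w.py
```

```text
t 5.8 tcp [ 0.5709 -0.1365  0.2614] yaw 67.85 tilt z [-1.2e-03  9.0e-04 -1.0e+00] footz 0.1554 rackxy mm [-0.99  1.39] F [-0.1 -0.  -2.2] M [-0.083 -0.039 -0.018] w 0.0138
```

Emit:
drive_tool:
  targets:
    - [[1, 0, -0.2, -3, 0, 0, 0], [1, 0, -0.2, -7, 0, 0, 0], [1, 0, -0.2, -9.5, 0, 0, 0], [1, 0, -0.2, -10.3, 0, 0, 0], [1, 0, -0.2, -10.3, 0, 0, 0], [1, 0, -0.2, -10.3, 0, 0, 0]]

```text
time: 6.4
ee_pos: [0.572, -0.1399, 0.1605]
tool_rot: [0.83, 0.558, 0.001, 0.001]
force: [0.2, 0.2, -1.8]
grip_width: 0.0136
grasp_force: 49.9
```

```bash
python3 w.py
python3 - <<'E'
from h import *
s=get_image("scene")["img"]
cv2.imwrite("pics/slot.png",cv2.convertScaleAbs(cv2.resize(s[160:260,170:300],None,fx=6,fy=6,interpolation=cv2.INTER_CUBIC),alpha=1.6))
E
```

```text
t 6.4 tcp [ 0.572  -0.1399  0.1605] yaw 67.81 tilt z [ 0.0026 -0.0012 -1.    ] footz 0.0545 rackxy mm [ 1.7  -1.36] F [ 0.2  0.2 -1.8] M [-0.03  -0.089  0.008] w 0.0136
```

View pics/slot.png

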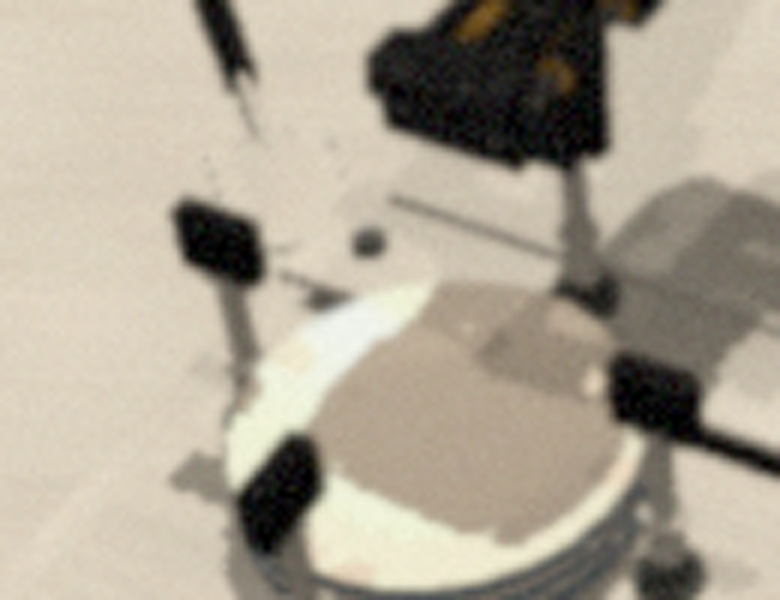

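The picture shows the post upright over the front bar, with its collar near (590,290). It is clear of the plates and the fitted posts.

Emit:
drive_tool:
  targets:
    - [[1, 0, 0, 0, 0, 0, 0], [1, 0, 0, 0, 0, 0, 0]]

```text
time: 6.65
ee_pos: [0.5715, -0.1402, 0.1597]
tool_rot: [0.83, 0.558, 0.0, 0.001]
force: [0.1, 0.1, -2.1]
grip_width: 0.0134
grasp_force: 49.9
```

```bash
python3 w.py; python3 w.py
```

```text
t 6.65 tcp [ 0.5715 -0.1402  0.1597] yaw 67.77 tilt z [ 1.4e-03 -7.0e-04 -1.0e+00] footz 0.0537 rackxy mm [ 1.27 -1.81] F [ 0.1  0.1 -2.1] M [-0.025 -0.092  0.004] w 0.0134
t 6.65 tcp [ 0.5715 -0.1402  0.1597] yaw 67.77 tilt z [ 1.4e-03 -7.0e-04 -1.0e+00] footz 0.0537 rackxy mm [ 1.27 -1.81] F [ 0.1  0.1 -2.1] M [-0.025 -0.092  0.004] w 0.0134
```

Emit:
drive_tool:
  targets:
    - [[1, -0.08, 0.14, 0, 0, 0, 0], [1, -0.08, 0.14, 0, 0, 0, 0], [1, -0.08, 0.14, -0.3, 0, 0, 0], [1, -0.08, 0.14, -0.6, 0, 0, 0], [1, -0.08, 0.14, -0.8, 0, 0, 0], [1, -0.08, 0.14, -0.9, 0, 0, 0], [1, -0.08, 0.14, -1, 0, 0, 0], [1, -0.08, 0.14, -1, 0, 0, 0]]

```text
time: 7.45
ee_pos: [0.5705, -0.1387, 0.1487]
tool_rot: [0.83, 0.558, -0.0, -0.0]
force: [-0.4, -0.6, -1.9]
grip_width: 0.0133
grasp_force: 49.9
```

```bash
python3 w.py
```

```text
t 7.45 tcp [ 0.5705 -0.1387  0.1487] yaw 67.77 tilt z [-1.e-04  1.e-04 -1.e+00] footz 0.0427 rackxy mm [-0.46 -0.84] F [-0.4 -0.6 -1.9] M [-0.052 -0.051  0.032] w 0.0133
```

Emit:
drive_tool:
  targets:
    - [[1, 0, 0, -0.1, 0, 0, 0], [1, 0, 0, -0.2, 0, 0, 0], [1, 0, 0, -0.3, 0, 0, 0], [1, 0, 0, -0.3, 0, 0, 0]]

```text
time: 7.85
ee_pos: [0.5704, -0.1387, 0.1456]
tool_rot: [0.83, 0.558, -0.0, -0.0]
force: [0.8, -0.1, -2.0]
grip_width: 0.0135
grasp_force: 49.9
```

```bash
python3 w.py
```

```text
t 7.85 tcp [ 0.5704 -0.1387  0.1456] yaw 67.77 tilt z [-2.e-04  1.e-04 -1.e+00] footz 0.0396 rackxy mm [-0.51 -0.8 ] F [ 0.8 -0.1 -2. ] M [-0.058 -0.006 -0.006] w 0.0135
```

Emit:
drive_tool:
  targets:
    - [[1, 0, 0, -0.1, 0, 0, 0], [1, 0, 0, -0.2, 0, 0, 0], [1, 0, 0, -0.3, 0, 0, 0], [1, 0, 0, -0.4, 0, 0, 0], [1, 0, 0, -0.5, 0, 0, 0], [1, 0, 0, -0.5, 0, 0, 0]]

```text
time: 8.45
ee_pos: [0.5706, -0.1388, 0.1412]
tool_rot: [0.83, 0.558, 0.0, 0.0]
force: [-2.3, 0.2, 5.2]
grip_width: 0.0135
grasp_force: 49.9
```

```bash
python3 w.py
```

```text
t 8.45 tcp [ 0.5706 -0.1388  0.1412] yaw 67.77 tilt z [ 7.e-04 -3.e-04 -1.e+00] footz 0.0352 rackxy mm [-0.22 -0.84] F [-2.3  0.2  5.2] M [ 0.035  0.249 -0.016] w 0.0135
```

Emit:
drive_tool:
  targets:
    - [[1, -0.04, 0.01, -0.1, 0, 0, 0], [1, -0.04, 0.01, -0.2, 0, 0, 0], [1, -0.04, 0.01, -0.3, 0, 0, 0], [1, -0.04, 0.01, -0.4, 0, 0, 0], [1, -0.04, 0.01, -0.5, 0, 0, 0], [1, -0.04, 0.01, -0.6, 0, 0, 0], [1, -0.04, 0.01, -0.7, 0, 0, 0], [1, -0.04, 0.01, -0.7, 0, 0, 0]]

```text
time: 9.25
ee_pos: [0.5705, -0.1388, 0.1351]
tool_rot: [0.83, 0.558, 0.001, 0.001]
force: [-2.8, 1.0, 11.2]
grip_width: 0.0136
grasp_force: 49.9
```

```bash
python3 w.py
```

```text
t 9.25 tcp [ 0.5705 -0.1388  0.1351] yaw 67.77 tilt z [ 2.1e-03 -9.0e-04 -1.0e+00] footz 0.0291 rackxy mm [-0.14 -0.87] F [-2.8  1.  11.2] M [ 0.193  0.483 -0.067] w 0.0136
```

Emit:
drive_tool:
  targets:
    - [[1, -0.04, 0.02, -0.1, 0, 0, 0], [1, -0.04, 0.02, -0.1, 0, 0, -0.1], [1, -0.04, 0.02, -0.1, 0, 0, -0.2], [1, -0.04, 0.02, -0.1, 0, 0, -0.3], [1, -0.04, 0.02, -0.1, 0, 0, -0.4], [1, -0.04, 0.02, -0.1, 0, 0, -0.4]]

```text
time: 9.85
ee_pos: [0.5708, -0.1388, 0.1346]
tool_rot: [0.925, 0.38, 0.002, 0.002]
force: [0.2, 0.2, 12.2]
grip_width: 0.0136
grasp_force: 49.9
```

```bash
python3 w.py
```

```text
t 9.85 tcp [ 0.5708 -0.1388  0.1346] yaw 44.69 tilt z [ 0.0042 -0.0018 -1.    ] footz 0.0286 rackxy mm [ 0.38 -0.8 ] F [ 0.2  0.2 12.2] M [ 0.134  0.015 -0.094] w 0.0136
```

Emit:
drive_tool:
  targets:
    - [[1, 0, 0, 0, 0, 0, -0.12], [1, 0, 0, 0, 0, 0, -0.24], [1, 0, 0, 0, 0, 0, -0.36], [1, 0, 0, 0, 0, 0, -0.48], [1, 0, 0, 0, 0, 0, -0.6], [1, 0, 0, 0, 0, 0, -0.72], [1, 0, 0, 0, 0, 0, -0.84], [1, 0, 0, 0, 0, 0, -0.96], [1, 0, 0, 0, 0, 0, -1.08], [1, 0, 0, 0, 0, 0, -1.17], [1, 0, 0, 0, 0, 0, -1.17], [1, 0, 0, 0, 0, 0, -1.17]]

```text
time: 11.05
ee_pos: [0.5707, -0.1387, 0.1345]
tool_rot: [0.981, -0.192, 0.002, 0.0]
force: [-0.6, 0.9, 12.0]
grip_width: 0.0138
grasp_force: 49.9
```

```bash
python3 w.py
```

```text
t 11.05 tcp [ 0.5707 -0.1387  0.1345] yaw -22.19 tilt z [ 0.0039 -0.0015 -1.    ] footz 0.0285 rackxy mm [ 0.22 -0.73] F [-0.6  0.9 12. ] M [ 0.246  0.173 -0.057] w 0.0138
```

Emit:
drive_tool:
  targets:
    - [[1, 0, 0, 0.1, 0, 0, 0], [1, 0, 0, 0.2, 0, 0, 0], [1, 0, 0, 0.3, 0, 0, 0], [1, 0, 0, 0.4, 0, 0, 0], [1, 0, 0, 0.5, 0, 0, 0], [1, 0, 0, 0.5, 0, 0, 0]]

```text
time: 11.65
ee_pos: [0.5705, -0.1386, 0.139]
tool_rot: [0.981, -0.192, 0.002, 0.0]
force: [0.6, 2.4, 7.3]
grip_width: 0.0134
grasp_force: 49.9
```

```bash
python3 w.py
```

```text
t 11.65 tcp [ 0.5705 -0.1386  0.139 ] yaw -22.19 tilt z [ 0.003  -0.0011 -1.    ] footz 0.033 rackxy mm [-0.08 -0.76] F [0.6 2.4 7.3] M [ 0.156 -0.003 -0.055] w 0.0134
```

Emit:
drive_tool:
  targets:
    - [[1, 0, 0.03, 0.1, 0, 0, 0], [1, 0, 0.05, 0.15, 0, 0, 0], [1, 0, 0.05, 0.15, 0, 0, 0]]

```text
time: 11.95
ee_pos: [0.5702, -0.1382, 0.1396]
tool_rot: [0.981, -0.192, 0.001, 0.0]
force: [2.7, -0.3, 3.6]
grip_width: 0.0136
grasp_force: 49.9
```

```bash
python3 w.py
```

```text
t 11.95 tcp [ 0.5702 -0.1382  0.1396] yaw -22.19 tilt z [ 1.6e-03 -9.0e-04 -1.0e+00] footz 0.0336 rackxy mm [-0.7  -0.52] F [ 2.7 -0.3  3.6] M [-0.171 -0.324  0.002] w 0.0136
```

Emit:
drive_tool:
  targets:
    - [[1, 0, 0, 0, 0, 0, 0], [1, 0, 0, 0, 0, 0, 0], [0.8, 0, 0, 0, 0, 0, 0], [0.7, 0, 0, 0, 0, 0, 0], [0.6, 0, 0, 0, 0, 0, 0], [0.5, 0, 0, 0, 0, 0, 0], [0.5, 0, 0, 0, 0, 0, 0]]
  squeeze: 4

```text
time: 12.65
ee_pos: [0.5696, -0.1379, 0.1391]
tool_rot: [0.981, -0.192, -0.0, -0.0]
force: [-0.2, -0.1, 0.4]
grip_width: 0.0441
grasp_force: 0.0
```

Emit:
drive_tool:
  targets:
    - [[0.5, 0, 0, 0.5, 0, 0, 0], [0.5, 0, 0, 2, 0, 0, 0], [0.5, 0, 0, 5, 0, 0, 0], [0.5, 0, 0, 9, 0, 0, 0], [0.5, 0, 0, 13, 0, 0, 0], [0.5, -5, 3, 15, 0, 0, 0], [0.5, -10, 6, 15, 0, 0, 0], [0.5, -13, 12, 15, 0, 0, 0], [0.5, -15, 17, 15, 0, 0, 0], [0.5, -15, 22, 15, 0, 0, 0], [0.5, -15, 22, 15, 0, 0, 0], [0.5, -15, 22, 15, 0, 0, 0]]

```text
time: 13.85
ee_pos: [0.4184, 0.0851, 0.2901]
tool_rot: [0.982, -0.19, 0.0, -0.0]
force: [-0.2, -1.1, -0.5]
grip_width: 0.0436
grasp_force: 0.0
```

Run:
```python
from h import *
o=get_obs();print(o["ee_pos"],o["force"],o["time"])
s=get_image("scene");t=get_image("top")
k=lambda i,x,y,w,h,f:cv2.convertScaleAbs(cv2.resize(i[y:y+h,x:x+w],None,fx=f,fy=f,interpolation=cv2.INTER_CUBIC),alpha=1.6)
cv2.imwrite("pics/end.png",np.hstack([k(s["img"],180,150,95,125,4.2),k(t["img"],315,95,95,125,4.2)]))
print(topix(t,[.5702,-.1382,.158]),topix(s,[.5702,-.1382,.158]))
```

```text
[0.41835684 0.08513335 0.29007337] [-0.20407061 -1.0968005  -0.45938391] 13.85
[[370.49094756 187.22833067]] [[265.01515711 184.82237954]]
```

View pics/end.png

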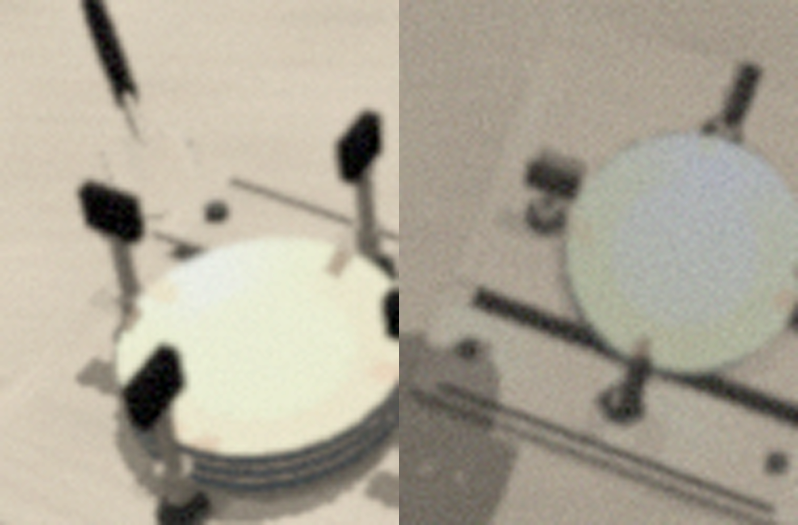

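The post stands upright in the slot at scene crop (362,190), with its grip radial in the top view at (637,372), parallel to the +x post. The plates and fitted posts have not moved.

```bash
python3 -c "
from plant import *
print(finish_job())"
```

```text
the job is handed in; nothing more can be done
None
```

The spare post is locked in the rack's front slot and standing on its own, the plates and fitted posts look undisturbed in the last picture, and I handed the job in at about 14 s of robot time.

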